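Sweep the carrot slices into their pan and cover it

TASK

At the vegetable prep station, put your fingertips into the recess of the flat dark grey cover and slide it to the left, all the way over the scraps pan, so that the right-hand pan is open. Then sweep the four carrot slices across the green board into the right-hand pan, pushing them with the fingertips and never picking one up or squeezing it. Finally slide the cover back until it is fully shut over the right-hand pan, and leave the carrot top standing where it is on the board, and the knife and the shaker beside the station.

Things in the scene. Friction and masses are not known exactly. Their poses are not given: they have to be found in the camera images.
- prep_station: fixed steel prep station, 254 mm deep (its x, away from the robot) by 314 mm wide (its y, to the left, from -142 to 172 mm); origin on the counter (z = 0), z up. Front (x < 0): a green cutting board. Behind it: a well with two open pans side by side, slices' pan right (y < 0), scraps pan left (y > 0), and one sliding cover. At the back, x = 127 mm, a thin upstand rises 24 mm above the board
- slice_pan (a point): centre of the inner floor of the right-hand pan (inner size 90 mm in x, 104 mm in y), 89 mm under the board's top; pan rims 42 mm under it. Axes as the station; lies at station x = 56, y = -56, z = 16 mm. The open mouth reaches 48 mm to front and back and 54 mm to either side of it
- board_middle (a point): centre of the top of the green board, 105 mm above the counter; axes as the station (x away from the robot, y left). The board reaches 61 mm to front and back, 153 mm to either side. Along its rear edge a step 8 mm wide and 5 mm lower carries the cover; no rim stands between board and pans
- cover (a joint): position (m) of the flat dark grey cover (108 mm in x by 116 mm in y): 0 = fully shut over the right pan, 0.112 = fully over the left scraps pan, stops at both. It slides along the station's y, growing to the left (+y), against about 1.5 N friction and stays where left. Its top is 1 mm under the board's top. May start slightly ajar
- finger_recess (a point): centre of the mouth of the finger recess in the middle of the cover, level with the cover's top; the recess has upright walls and is 70 mm long in the station's x, 50 mm in its y and 20 mm deep. Push against its left or right wall to slide the cover
- scraps_pan (a point): centre of the inner floor of the left-hand pan, same size and depth as the right one; a few carrot ends lie in it and belong to it
- slice1: carrot slice, an orange disc about 36 mm across and 12 mm thick, lying flat on the cutting board; origin: centre of its underside, z up; weighs 10 to 17 g
- slice2: carrot slice, an orange disc about 34 mm across and 12 mm thick, lying flat on the cutting board; origin: centre of its underside, z up; weighs 10 to 17 g
- slice3: carrot slice, an orange disc about 33 mm across and 12 mm thick, lying flat on the cutting board; origin: centre of its underside, z up; weighs 10 to 17 g
- slice4: carrot slice, an orange disc about 35 mm across and 12 mm thick, lying flat on the cutting board; origin: centre of its underside, z up; weighs 10 to 17 g
- carrot_top: uncut top end of the carrot with a short green stub, standing loose on its cut face near the left end of the board; 40 mm across, 50 mm tall; origin: centre of its underside, z up; stays where it is
- knife: paring knife with black handle, 210 mm long, lying loose on the counter to the left of the station; origin where handle and blade meet, blade along its +x; stays
- salt_shaker: steel shaker, 68 mm across, 103 mm tall, loose on the counter to the left of the station; origin: centre of its underside; stays

How it is judged:
On the way, in this order (a step that is already met when the one before it is completed fails the run):
1. the cover is slid left over the scraps pan, leaving the right-hand pan open (value of joint cover above 0.1 m), for 0.1 s.
2. all four slices lie in the right-hand pan (x of slice1 in the frame of slice_pan between -0.055 and 0.055 m and y of slice1 in the frame of slice_pan between -0.055 and 0.055 m and z of each of slice1, slice2, slice3, slice4 in the frame of slice_pan below 0.052 m and x of slice2 in the frame of slice_pan between -0.055 and 0.055 m and y of slice2 in the frame of slice_pan between -0.055 and 0.055 m and x of slice3 in the frame of slice_pan between -0.055 and 0.055 m and y of slice3 in the frame of slice_pan between -0.055 and 0.055 m and x of slice4 in the frame of slice_pan between -0.055 and 0.055 m and y of slice4 in the frame of slice_pan between -0.055 and 0.055 m), for 0.2 s.
At the end, for the whole second after the job is handed in: All four slices rest in the right-hand pan, the cover is shut over it to within 6 mm, the carrot top still stands within 20 mm of its place, and the knife and the shaker are within 30 mm of theirs (all of step 2 and value of joint cover below 0.006 m and distance of carrot_top from where it was at the start of the episode below 0.02 m and angle between carrot_top's own z axis and vertical below 0.2 rad and linear speed of each of slice1, slice2, slice3, slice4 below 0.02 m/s and distance of each of knife, salt_shaker from where it was at the start of the episode below 0.03 m); the robot touches nothing.
It fails at once if a slice is lifted (more than 35 mm above the board) (z of any of slice1, slice2, slice3, slice4 in the frame of board_middle above 0.035 m).
It fails at once if a slice is squeezed or pressed with more than 18 N (contact force between the fingers and slice1 above 18 N or contact force between the fingers and slice2 above 18 N or contact force between the fingers and slice3 above 18 N or contact force between the fingers and slice4 above 18 N).
It fails at once if the carrot top is knocked over or pushed more than 20 mm (angle between carrot_top's own z axis and vertical above 0.5 rad or distance of carrot_top from where it was at the start of the episode above 0.02 m).
It fails at once if the knife or the shaker is moved more than 30 mm (distance of any of knife, salt_shaker from where it was at the start of the episode above 0.03 m).
It also fails if it takes over 64 s, if anything falls off the work surface, if the arm or the gripper's body presses on something with over 40 N, if the wrist force passes 120 N, or if a joint passes its speed limit or range.

ROBOT

A 6-joint arm with a two-finger parallel gripper is mounted at the origin on a cart in front of the work surface, level with it; the furniture and walls round the work are solid. World frame = base frame: x ahead of the robot, y to its left, z up, the work surface at z = 0. Lengths are in m, angles in rad, forces in N, time in s.
With the tool pointing down it reaches from about 0.35 to 0.875 m from the base axis. Payload 4.2 kg.
Tool frame: the origin (TCP) lies at the very end of the fingers, on their centre line; the grasp point (between the pads) lies 19 mm behind it (arm.grip_point_offset is the distance from the TCP to the grasp point, in m); z points along the fingers, y is the line along which they close (so a half turn about z gives the same grasp; the last joint's range is limited). The gripper opens to 87 mm and grips with 3 to 60 N. Pads are 19 mm wide; open, the fingers measure 117 mm over their backs; the gripper's body (75 mm by 190 mm) begins 51 mm behind the grasp point.
Start: joints at [-0.953, 0.385, 0.008, 0, -1.194, -0.259], TCP at [0.219, -0.585, 0.223] pointing down, gripper open.
Joint ranges: [-3.14, 3.14], [-1.21, 2.06], [-1.07, 1.41], [-3.16, 2.05], [-2.99, -0.16], [-3.1, 3.1]. Speed limits (rad/s): [2.79, 2.79, 3.14, 3.14, 3.14, 3.14].

INTERFACE

Orientations are given as a rotation vector (axis times angle).
In Python, from bench import arm gives the robot as it stands.
- The arm moves only by the tool play_rows, never from a script. Its argument "moves" is a list of rows, each an object with "delta_pos": the shift along the world's x, y, z in cm, a list of three; "turn": the turn about the world's z in rad; "gripper": the opening, from -1 (shut) to 1 (fully open). A call has 1 to 20 rows; each row shifts and turns the commanded pose from where the row before left it; what a row does not reach is not made up. A row lasts 1/12 s, in which the tool goes at most 41.7 mm and 7.16 degrees, less where a joint would pass 70% of its speed; a pose out of reach is approached as far as the arm can. A call is refused whole if a number of a shift passes 4.17 or a number of a turn 0.125, either way. A call with a gripper value outside its range is refused whole. The fingers move at their own pace and stop on an object; "squeeze" is the grip in N (left out, the last holds). Time passes only in rows, so rows that do not move let the fingers close. It gives the time, the measured TCP pose, the force, the opening and the grip force at its end, in the units of the state.
- arm.get_state(): the state, without advancing time (a new reading comes with each control period).
- arm.camera(name): name is "side" or "top"; returns a dict with "image" (384x512x3 uint8, blue, green, red), "range_z" (384x512 float32, m along the optical axis (not along the pixel's ray), 0 where there is no reading), "fov_y" (degrees; the focal length in pixels is half the picture's height over the tangent of half this angle, whatever the lens; pixels are square), "cx", "cy" (the principal point, pixels), "T" (4x4, takes a point from camera to world coordinates). Camera axes: x right, y down, z forward; pixel columns grow to the right and rows downward; lengths in m; the calibration is good to about 2 mm. A picture is of the moment at which its call begins.
- arm.close_job(): hands the job in; it is judged then, once.
The state is a dict: "clock": time; "joints": joint angles; "dq": joint speeds; "tau": joint torques, N m; "tcp_pos": TCP position; "eef_rot": TCP orientation; "contact_force": force on the tool from outside, world axes, zero at the start; "moment": the same for the moment, N m; "finger_gap": finger opening in m; "gripper_force": force on a finger pad.
Only numpy, scipy, OpenCV 4.12 (cv2) and the standard library are available. Lean on these libraries where they do the work, as an engineer would, in place of code of your own. Each camera call takes 0.05 s, during which the arm holds its last target. There are 200 camera calls.

## Working session

There is one attempt and no reset: what is moved stays moved. The work goes in short steps, Python scripts to look and compute and a tool call to move; the robot and the scene stay as the last step left them, time stands still between calls to the robot, and variables do not carry over. Pictures are saved under pics/ and viewed, at most 10 in all, crops included, and the job is handed in when it is done.

Besides the shell and the picture viewer there is one more tool, called after ">>>" as name([rows], argument=value, ...), one row to a line, values as JSON. play_rows: Moves the arm, as the interface text tells. Its arguments: {"type":"object","properties":{"moves":{"type":"array"},"squeeze":{"type":"number"}},"required":["moves"]}

```bash
mkdir -p pics; cat > h.py <<'E'
import numpy as np, cv2
from bench import arm
def cloud(c):
    z=c["range_z"];h,w=z.shape;f=h/2/np.tan(np.radians(c["fov_y"])/2)
    v,u=np.mgrid[:h,:w]
    P=np.stack([(u-c["cx"])*z/f,(v-c["cy"])*z/f,z,np.ones_like(z)],-1)
    W=(P@np.asarray(c["T"]).T)[...,:3];W[z==0]=np.nan
    return W
E
python3 - <<'E'
from h import *
for n in("top","side"):
    c=arm.camera(n);cv2.imwrite(f"pics/{n}0.png",c["image"]);np.savez(f"{n}0.npz",W=cloud(c),im=c["image"])
    print(np.round(c["T"],3),c["fov_y"])
print(arm.get_state())
E
```

```text
[[-1.000e-03 -9.950e-01  9.700e-02  3.360e-01]
 [-9.990e-01  4.000e-03  3.700e-02  4.100e-01]
 [-3.800e-02 -9.700e-02 -9.950e-01  1.046e+00]
 [ 0.000e+00  0.000e+00  0.000e+00  1.000e+00]] 44.05147403183413
[[-0.923 -0.201  0.328  0.171]
 [-0.385  0.521 -0.762  1.056]
 [-0.018 -0.829 -0.558  0.566]
 [ 0.     0.     0.     1.   ]] 54.179422798926
{'clock': 0.1, 'joints': array([-9.53364145e-01,  3.85468673e-01,  6.77793818e-03, -4.11065761e-04,
       -1.19400142e+00, -2.58612996e-01]), 'dq': array([ 9.04090803e-04, -1.20452048e-03,  4.20454612e-03,  1.52269501e-03,
        5.96084460e-05, -1.46121619e-03]), 'tau': array([ 1.09228470e-04, -3.91688633e+01,  1.87934607e+01,  4.23194960e+00,
        1.34689256e-02, -7.23866970e-05]), 'tcp_pos': array([ 0.21931288, -0.58469192,  0.22158522]), 'eef_rot': array([ 5.60296755e-01, -3.09075802e+00, -2.95094527e-03]), 'contact_force': array([-0.14964113, -0.11746383, -0.03566403]), 'moment': array([ 0.00761315, -0.0026426 , -0.00402183]), 'gripper_force': 0.0, 'finger_gap': 0.08717394684834834}
```

View pics/top0.png

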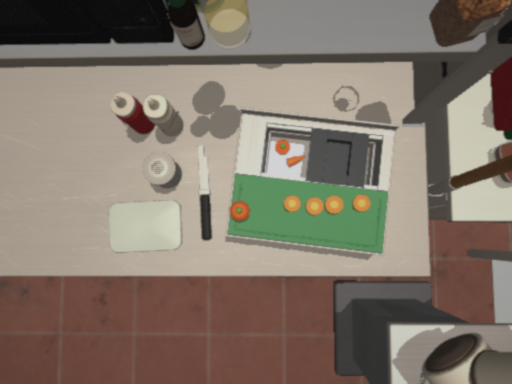

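View pics/side0.png

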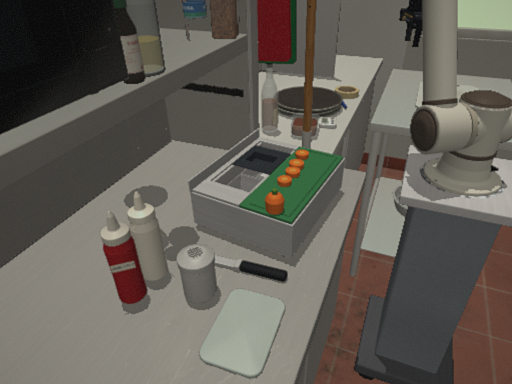

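The top view shows the station (columns 228–395, rows 112–258). The slices are near (292,203), (315,206), (334,204) and (362,203), and the carrot top is at (240,211). The cover is on the right with its recess at about (338,157), slightly ajar. A tall pole stands to the right, from (430,190) to (512,160).

```bash
python3 - <<'E'
from h import *
d=np.load("top0.npz");W=d["W"];im=d["im"];hsv=cv2.cvtColor(im,cv2.COLOR_BGR2HSV)
H,S,V=[hsv[...,i].astype(int) for i in range(3)]
z=W[...,2]
g=(H>50)&(H<85)&(S>90)&(z>.08)&(z<.13);g[:165]=0;g[:,:220]=0
n,l,s,c=cv2.connectedComponentsWithStats(g.astype(np.uint8));k=1+s[1:,4].argmax();g=l==k
P=W[g];print("green z",np.median(P[:,2]))
r=cv2.minAreaRect((P[:,:2]*1000).astype(np.float32));print(r,cv2.boxPoints(r))
o=(H<22)&(S>130)&(V>90)&(z>.0)&(z<.2)
n,l,s,c=cv2.connectedComponentsWithStats(o.astype(np.uint8))
for i in range(1,n):
    if s[i,4]>25:
        p=W[l==i];print(c[i].round(),s[i,4],((np.nanmin(p,0)+np.nanmax(p,0))/2*1000).round(1),((np.nanmax(p,0)-np.nanmin(p,0))*1000).round(),(np.nanmedian(p,0)*1000).round(1))
# dark
dk=(V<75)&(z>.05)&(z<.125);dk[:, :240]=0;dk[:112]=0;dk[195:]=0;dk[:,400:]=0
for row in (135,145,157,165,175): print(row,[(u,*(W[row,u]*1000).round().astype(int),V[row,u]) for u in range(296,388,3)])
for (v,u) in [(190,432),(188,440),(184,452),(180,470),(170,500),(100,440)]: print(u,v,W[v,u].round(3))
# tall things around right side
q=(z>.13)&(W[...,1]<.2)&(W[...,1]>-.7)&(W[...,0]>.3)&(W[...,0]<.9)
n,l,s,c=cv2.connectedComponentsWithStats(q.astype(np.uint8))
for i in range(1,n):
    if s[i,4]>15:p=W[l==i];print("tall",c[i].round(),s[i,4],p.min(0).round(3),p.max(0).round(3))
big=cv2.resize(im[100:265,220:470],None,fx=3.2,fy=3.2,interpolation=cv2.INTER_CUBIC);cv2.imwrite("pics/crop.png",big)
E
```

```text
green z 0.10502944172112927
((382.6313781738281, 340.50531005859375), (299.2713928222656, 117.36690521240234), 83.01602172851562) [[306.1889  199.11533]
 [422.68494 184.84445]
 [459.07385 481.8953 ]
 [342.57782 496.16617]]
[137. 109.] 47 [589.3 678.8 133.2] [34. 10. 15.] [587.6 676.3 134.1]
[282. 147.] 131 [530.3 388.5  31.3] [30. 26. 19.] [528.8 388.6  28.5]
[507. 150.] 91 [518.8 -88.8  32.1] [27. 22. 10.] [518.6 -88.3  31.8]
[294. 160.] 83 [498.8 360.8  34.1] [20. 35. 13.] [499.7 363.1  34. ]
[361. 203.] 209 [400.7 237.6 112.7] [32. 32. 17.] [400.7 238.  117. ]
[292. 203.] 184 [400.2 372.4 112.8] [30. 30. 17.] [400.9 371.7 117. ]
[334. 204.] 225 [398.  289.9 111. ] [34. 35. 20.] [398.7 291.3 116.9]
[314. 206.] 211 [395.2 327.3 111.3] [32. 34. 21.] [395.1 328.7 116.8]
[239. 211.] 277 [385.9 473.5 130.8] [37. 37. 56.] [384.6 472.2 140.1]
135 [(296, np.int64(548), np.int64(360), np.int64(61), np.int64(106)), (299, np.int64(549), np.int64(353), np.int64(59), np.int64(106)), (302, np.int64(549), np.int64(347), np.int64(59), np.int64(110)), (305, np.int64(547), np.int64(341), np.int64(67
[... 9692 characters left out ...]
 np.int64(-9223372036854775808), np.int64(-9223372036854775808), np.int64(64)), (377, np.int64(469), np.int64(183), np.int64(14), np.int64(67)), (380, np.int64(457), np.int64(196), np.int64(104), np.int64(197)), (383, np.int64(457), np.int64(191), np.int64(104), np.int64(208)), (386, np.int64(457), np.int64(185), np.int64(104), np.int64(208))]
432 190 [ 0.438  0.059 -0.008]
440 188 [0.437 0.058 0.041]
452 184 [0.439 0.055 0.099]
470 180 [0.438 0.051 0.176]
500 170 [0.441 0.048 0.283]
440 100 [0.585 0.102 0.184]
tall [466.  51.] 9535 [0.489 0.031 0.13 ] [0.688 0.2   0.523]
tall [487. 171.] 795 [0.433 0.035 0.13 ] [0.461 0.056 0.328]<stdin>:16: RuntimeWarning: invalid value encountered in cast
```

View pics/crop.png

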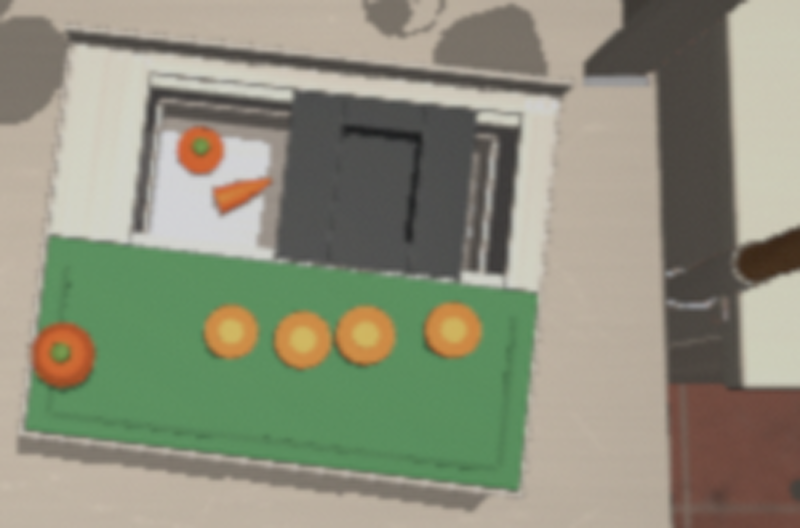

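The crop shows the cover's recess at crop (345–420, 125–240), about 25 mm ajar. The four slices sit in a row at sx ≈ -35 to -52 mm. Next I'll check the tall obstacles on the right before moving the arm past them.

```bash
python3 - <<'E'
from h import *
T=np.load("top0.npz")["W"];S=np.load("side0.npz")["W"]
print("pole side",[S[r,310].round(3) for r in (2,40,80,120)],[S[r,312].round(3) for r in (2,40,80,120)])
for nm,W in(("top",T),("side",S)):
    P=W.reshape(-1,3);P=P[~np.isnan(P[:,0])]
    q=P[(P[:,2]>.03)&(P[:,0]>.2)&(P[:,0]<.75)&(P[:,1]>-.75)&(P[:,1]<.6)]
    key,n=np.unique((q[:,:2]//.05).astype(int),axis=0,return_counts=True)
    for k,c in zip(key,n):
        if c<5: continue
        s=q[((q[:,:2]//.05).astype(int)==k).all(1)]
        if s[:,2].max()>.16: print(nm,(k*.05).round(2),c,s[:,2].min().round(2),s[:,2].max().round(2))
E
```

```text
pole side [array([0.454, 0.047, 0.436]), array([0.449, 0.047, 0.347]), array([0.443, 0.047, 0.243]), array([0.436, 0.044, 0.124])] [array([0.45 , 0.044, 0.436]), array([0.445, 0.042, 0.346]), array([0.439, 0.041, 0.241]), array([ 0.484, -0.165,  0.034])]
top [0.4 0. ] 305 0.03 0.32
top [0.4  0.05] 499 0.03 0.32
top [0.45 0.  ] 139 0.08 0.32
top [0.45 0.05] 201 0.03 0.33
top [0.5 0. ] 41 0.28 0.33
top [0.5  0.05] 632 0.29 0.35
top [0.55 0.05] 1585 0.03 0.44
top [0.55 0.1 ] 2000 0.03 0.52
top [0.6  0.05] 976 0.03 0.44
top [0.6 0.1] 1669 0.21 0.47
top [0.6  0.15] 2443 0.32 0.46
top [0.6 0.2] 1267 0.32 0.36
top [0.6  0.25] 1270 0.32 0.36
top [0.6 0.3] 1253 0.32 0.36
top [0.6  0.35] 1236 0.32 0.36
top [0.6 0.4] 1513 0.32 0.49
top [0.6  0.45] 2283 0.32 0.5
top [0.6 0.5] 2066 0.32 0.5
top [0.6  0.55] 2571 0.32 0.51
top [0.65 0.05] 417 0.03 0.2
top [0.65 0.15] 609 0.36 0.43
top [0.65 0.2 ] 827 0.36 0.36
top [0.65 0.25] 845 0.36 0.36
top [0.65 0.3 ] 856 0.36 0.36
top [0.65 0.35] 866 0.36 0.36
top [0.65 0.4 ] 768 0.36 0.36
top [0.65 0.5 ] 103 0.36 0.4
top [0.65 0.55] 24 0.37 0.44
side [ 0.2  -
[... 698 characters left out ...]
32 0.45
side [0.6 0.2] 254 0.32 0.36
side [0.6  0.25] 292 0.32 0.36
side [0.6 0.3] 334 0.32 0.36
side [0.6  0.35] 378 0.32 0.36
side [0.6 0.4] 400 0.32 0.36
side [0.6  0.45] 2044 0.32 0.49
side [0.6 0.5] 1999 0.32 0.49
side [0.6  0.55] 2469 0.32 0.5
side [0.65 0.05] 1201 0.03 0.3
side [0.65 0.1 ] 8 0.21 0.36
side [0.65 0.15] 376 0.36 0.45
side [0.65 0.2 ] 367 0.36 0.45
side [0.65 0.25] 109 0.36 0.36
side [0.65 0.3 ] 120 0.36 0.36
side [0.65 0.35] 73 0.36 0.36
side [0.65 0.5 ] 11 0.36 0.36
side [0.65 0.55] 43 0.36 0.36
side [0.7  0.05] 1233 0.03 0.44
side [0.7 0.1] 69 0.36 0.36
side [0.7  0.15] 89 0.36 0.45
side [0.7 0.2] 247 0.36 0.45
side [0.7  0.25] 94 0.36 0.36
side [0.7 0.3] 34 0.36 0.36
```

>>> play_rows([
  {"delta_pos": [0.5,3,0],"turn": -0.06,"gripper": -1},
  {"delta_pos": [0.5,3,0],"turn": -0.06,"gripper": -1},
  {"delta_pos": [0.5,3,0],"turn": -0.06,"gripper": -1},
  {"delta_pos": [0.5,3,0],"turn": -0.06,"gripper": -1},
  {"delta_pos": [0.5,3,0],"turn": -0.06,"gripper": -1},
  {"delta_pos": [0.5,3,0],"turn": -0.06,"gripper": -1},
  {"delta_pos": [0.5,3,0],"turn": -0.06,"gripper": -1},
  {"delta_pos": [0.5,3,0],"turn": -0.06,"gripper": -1},
  {"delta_pos": [0.5,3,0],"turn": 0,"gripper": -1},
  {"delta_pos": [0.5,3,0],"turn": 0,"gripper": -1},
  {"delta_pos": [0.5,3,0],"turn": 0,"gripper": -1},
  {"delta_pos": [0.5,3,0],"turn": 0,"gripper": -1},
  {"delta_pos": [0,0,0],"turn": 0,"gripper": -1},
])

```text
clock: 1.18
tcp_pos: [0.2793, -0.2217, 0.2225]
eef_rot: [0.181, 3.136, 0.002]
contact_force: [-1.7, 0.5, 0.2]
finger_gap: 0.0085
gripper_force: 0.0
```

>>> play_rows([
  {"delta_pos": [1,2.7,0],"turn": 0,"gripper": -1},
  {"delta_pos": [1,2.7,0],"turn": 0,"gripper": -1},
  {"delta_pos": [1,2.7,0],"turn": 0,"gripper": -1},
  {"delta_pos": [1,2.7,0],"turn": 0,"gripper": -1},
  {"delta_pos": [1,2.7,0],"turn": 0,"gripper": -1},
  {"delta_pos": [1,2.7,0],"turn": 0,"gripper": -1},
  {"delta_pos": [0.7,2.7,0],"turn": 0,"gripper": -1},
  {"delta_pos": [0,2.7,0],"turn": 0,"gripper": -1},
  {"delta_pos": [0,2.7,0],"turn": 0,"gripper": -1},
  {"delta_pos": [0,2.7,0],"turn": 0,"gripper": -1},
  {"delta_pos": [0,2.7,0],"turn": 0,"gripper": -1},
  {"delta_pos": [0,2.7,0],"turn": 0,"gripper": -1},
  {"delta_pos": [0,2.7,0],"turn": 0,"gripper": -1},
  {"delta_pos": [0,2.7,0],"turn": 0,"gripper": -1},
  {"delta_pos": [0,2.7,0],"turn": 0,"gripper": -1},
  {"delta_pos": [0,2.7,0],"turn": 0,"gripper": -1},
  {"delta_pos": [0,0,0],"turn": 0,"gripper": -1},
])

```text
clock: 2.6
tcp_pos: [0.3472, 0.2103, 0.2224]
eef_rot: [0.185, 3.135, 0.001]
contact_force: [0.9, 0.4, -0.1]
finger_gap: 0.0007
gripper_force: 0.0
```

>>> play_rows([
  {"delta_pos": [3,1.4,0],"turn": 0,"gripper": -1},
  {"delta_pos": [3,1.4,0],"turn": 0,"gripper": -1},
  {"delta_pos": [3,1.4,0],"turn": 0,"gripper": -1},
  {"delta_pos": [3,1.4,0],"turn": 0,"gripper": -1},
  {"delta_pos": [3,1.4,0],"turn": 0,"gripper": -1},
  {"delta_pos": [0,0,-2.5],"turn": 0,"gripper": -1},
  {"delta_pos": [0,0,-2.5],"turn": 0,"gripper": -1},
  {"delta_pos": [0,0,-2.5],"turn": 0,"gripper": -1},
  {"delta_pos": [0,0,-2],"turn": 0,"gripper": -1},
  {"delta_pos": [0,0,-1.2],"turn": 0,"gripper": -1},
  {"delta_pos": [0,0,-1],"turn": 0,"gripper": -1},
  {"delta_pos": [0,0,-1],"turn": 0,"gripper": -1},
  {"delta_pos": [0,0,-0.4],"turn": 0,"gripper": -1},
  {"delta_pos": [0,0,0],"turn": 0,"gripper": -1},
])

```text
clock: 3.77
tcp_pos: [0.4962, 0.2764, 0.0907]
eef_rot: [-0.191, -3.135, 0.002]
contact_force: [0.1, 0.2, 0.6]
finger_gap: 0.0004
gripper_force: 0.0
```

>>> play_rows([
  {"delta_pos": [0.1,0.8,0],"turn": 0,"gripper": -1},
  {"delta_pos": [0.1,0.8,0],"turn": 0,"gripper": -1},
  {"delta_pos": [0.1,0.8,0],"turn": 0,"gripper": -1},
  {"delta_pos": [0.1,0.8,0],"turn": 0,"gripper": -1},
  {"delta_pos": [0.1,0.8,0],"turn": 0,"gripper": -1},
  {"delta_pos": [0.1,0.8,0],"turn": 0,"gripper": -1},
  {"delta_pos": [0.1,0.8,0],"turn": 0,"gripper": -1},
  {"delta_pos": [0.1,0.8,0],"turn": 0,"gripper": -1},
  {"delta_pos": [0.1,0.8,0],"turn": 0,"gripper": -1},
  {"delta_pos": [0.1,0.8,0],"turn": 0,"gripper": -1},
  {"delta_pos": [0.1,0.8,0],"turn": 0,"gripper": -1},
  {"delta_pos": [0.1,0.5,0],"turn": 0,"gripper": -1},
  {"delta_pos": [0,0,0],"turn": 0,"gripper": -1},
])

```text
clock: 4.85
tcp_pos: [0.5087, 0.3715, 0.0913]
eef_rot: [0.189, 3.135, 0.002]
contact_force: [-0.2, 1.4, 0.9]
finger_gap: 0.0005
gripper_force: 0.0
```

>>> play_rows([
  {"delta_pos": [0,0.25,0],"turn": 0,"gripper": -1},
  {"delta_pos": [0,0.25,0],"turn": 0,"gripper": -1},
  {"delta_pos": [0,0.25,0],"turn": 0,"gripper": -1},
  {"delta_pos": [0,0,0],"turn": 0,"gripper": -1},
])

```text
clock: 5.18
tcp_pos: [0.5086, 0.3776, 0.0915]
eef_rot: [0.19, 3.136, 0.0]
contact_force: [-0.9, -1.0, -0.5]
finger_gap: 0.0003
gripper_force: 0.3
```

```bash
python3 - <<'E'
from h import *
c=arm.camera("side");cv2.imwrite("pics/side1.png",cv2.resize(c["image"][100:260,170:370],None,fx=3.5,fy=3.5))
print(arm.get_state()["contact_force"])
E
```

```text
[-0.53938033  0.4522124  -0.13446582]
```

View pics/side1.png

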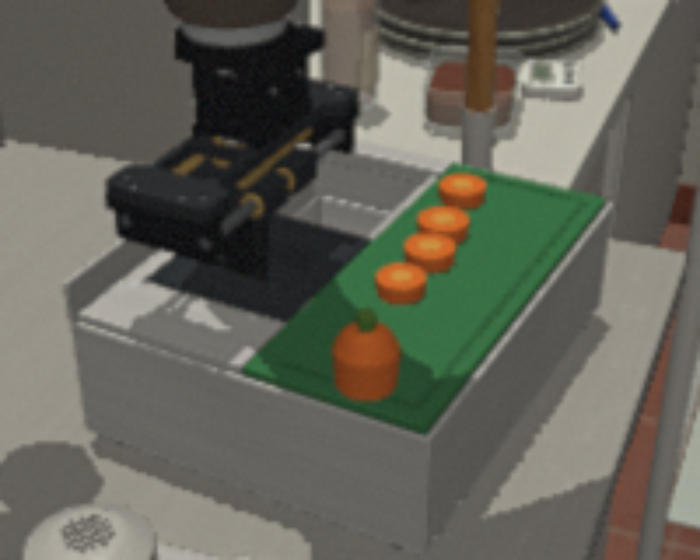

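The side view shows the cover now lying left, at crop (150–370, 215–320), with the slices untouched. I'll nudge it to feel for the stop.

>>> play_rows([
  {"delta_pos": [0,0.2,0],"turn": 0,"gripper": -1},
  {"delta_pos": [0,0.2,0],"turn": 0,"gripper": -1},
  {"delta_pos": [0,0,0],"turn": 0,"gripper": -1},
])

```text
clock: 5.48
tcp_pos: [0.5085, 0.3813, 0.0916]
eef_rot: [0.19, 3.136, -0.0]
contact_force: [0.8, -1.7, 0.2]
finger_gap: 0.0002
gripper_force: 0.8
```

>>> play_rows([
  {"delta_pos": [0,0.3,0],"turn": 0,"gripper": -1},
  {"delta_pos": [0,0.3,0],"turn": 0,"gripper": -1},
  {"delta_pos": [0,0,0],"turn": 0,"gripper": -1},
])

```text
clock: 5.73
tcp_pos: [0.5084, 0.3815, 0.0916]
eef_rot: [-0.191, -3.133, 0.019]
contact_force: [3.9, -14.6, 5.0]
finger_gap: 0.0004
gripper_force: 7.2
```

>>> play_rows([
  {"delta_pos": [0,-0.8,0],"turn": 0,"gripper": -1},
  {"delta_pos": [0,0,0],"turn": 0,"gripper": -1},
  {"delta_pos": [0,0,2.7],"turn": 0,"gripper": -1},
  {"delta_pos": [0,0,4],"turn": 0,"gripper": -1},
  {"delta_pos": [0,0,4],"turn": 0,"gripper": -0.72},
  {"delta_pos": [-3,-2.7,0],"turn": 0,"gripper": -0.72},
  {"delta_pos": [-3,-2.7,0],"turn": 0,"gripper": -0.72},
  {"delta_pos": [-3,-2.7,0],"turn": 0,"gripper": -0.72},
  {"delta_pos": [-3,-2.7,0],"turn": 0,"gripper": -0.72},
  {"delta_pos": [-2.8,-2.7,0],"turn": 0,"gripper": -0.72},
  {"delta_pos": [0,0,0],"turn": 0,"gripper": -0.72},
])

```text
clock: 6.65
tcp_pos: [0.3551, 0.2396, 0.1981]
eef_rot: [-0.19, -3.132, 0.001]
contact_force: [0.0, 0.2, -0.0]
finger_gap: 0.0123
gripper_force: 0.0
```

```bash
python3 - <<'E'
from h import *
c=arm.camera("top");W=cloud(c);im=c["image"]
for row in (145,165): print(row,[(u,*np.nan_to_num(W[row,u]*1000).round().astype(int).tolist()) for u in list(range(256,276,2))+list(range(312,330,2))])
E
```

```text
145 [(256, 518, 442, 108), (258, 518, 438, 108), (260, 519, 434, 104), (262, 519, 430, 105), (264, 537, 428, 12), (266, 519, 422, 105), (268, 519, 418, 103), (270, 519, 414, 104), (272, 519, 410, 104), (274, 519, 406, 105), (312, 518, 330, 104), (314, 519, 326, 101), (316, 518, 322, 103), (318, 519, 318, 102), (320, 518, 314, 105), (322, 519, 310, 103), (324, 535, 296, 16), (326, 535, 292, 15), (328, 535, 288, 18)]
165 [(256, 478, 442, 106), (258, 478, 438, 108), (260, 478, 434, 106), (262, 492, 432, 13), (264, 479, 426, 102), (266, 478, 422, 105), (268, 478, 418, 106), (270, 478, 414, 105), (272, 478, 410, 105), (274, 479, 406, 103), (312, 478, 331, 104), (314, 478, 327, 104), (316, 477, 323, 108), (318, 478, 319, 103), (320, 478, 315, 105), (322, 491, 301, 13), (324, 491, 297, 17), (326, 491, 293, 17), (328, 491, 288, 17)]
```

>>> play_rows([
  {"delta_pos": [0,-0.2,-3],"turn": 0,"gripper": -0.72},
  {"delta_pos": [0,0,-3],"turn": 0,"gripper": -0.72},
  {"delta_pos": [0,0,-2],"turn": 0,"gripper": -0.72},
  {"delta_pos": [0,0,-1],"turn": 0,"gripper": -0.72},
  {"delta_pos": [0,0,0],"turn": 0,"gripper": -0.72},
  {"delta_pos": [0.8,0,0],"turn": 0,"gripper": -0.72},
  {"delta_pos": [0.8,0,0],"turn": 0,"gripper": -0.72},
  {"delta_pos": [0.8,0,0],"turn": 0,"gripper": -0.72},
  {"delta_pos": [0.8,0,0],"turn": 0,"gripper": -0.72},
  {"delta_pos": [0.8,0,0],"turn": 0,"gripper": -0.72},
  {"delta_pos": [0.8,0,0],"turn": 0,"gripper": -0.72},
  {"delta_pos": [0.8,0,0],"turn": 0,"gripper": -0.72},
  {"delta_pos": [0.8,0,0],"turn": 0,"gripper": -0.72},
  {"delta_pos": [0.8,0,0],"turn": 0,"gripper": -0.72},
  {"delta_pos": [0.8,0,0],"turn": 0,"gripper": -0.72},
  {"delta_pos": [0.8,0,0],"turn": 0,"gripper": -0.72},
  {"delta_pos": [0,0,0],"turn": 0,"gripper": -0.72},
])

```text
clock: 8.12
tcp_pos: [0.4501, 0.2426, 0.1085]
eef_rot: [0.191, 3.135, 0.001]
contact_force: [0.0, 0.1, 0.0]
finger_gap: 0.0121
gripper_force: 0.0
```

```bash
python3 - <<'E'
from h import *
c=arm.camera("side");cv2.imwrite("pics/side2.png",cv2.resize(c["image"][100:260,170:370],None,fx=3.5,fy=3.5))
E
```

```text
(no output)
```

View pics/side2.png

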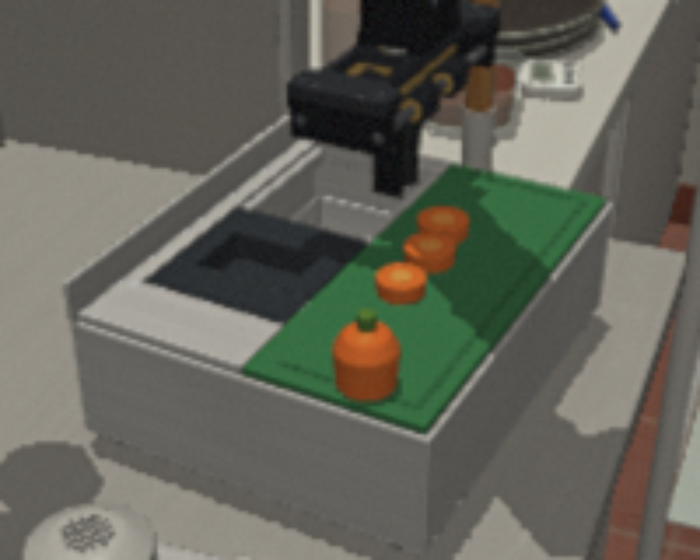

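The side view shows slice A gone from the board into the pan. The other three slices and the carrot top are in place. Next is slice B.

>>> play_rows([
  {"delta_pos": [0,0,2.5],"turn": -0.085,"gripper": -0.82},
  {"delta_pos": [0,0,2],"turn": -0.085,"gripper": -0.82},
  {"delta_pos": [-3.2,2,0],"turn": 0,"gripper": -0.82},
  {"delta_pos": [-3.2,2,0],"turn": 0,"gripper": -0.82},
  {"delta_pos": [-3.1,2,0],"turn": 0,"gripper": -0.82},
  {"delta_pos": [0,0,-2],"turn": 0,"gripper": -0.82},
  {"delta_pos": [0,0,-1.6],"turn": 0,"gripper": -0.82},
  {"delta_pos": [0,0,-1],"turn": 0,"gripper": -0.82},
  {"delta_pos": [0,0,0],"turn": 0,"gripper": -0.82},
])

```text
clock: 8.92
tcp_pos: [0.3524, 0.3019, 0.1064]
eef_rot: [-0.454, -3.108, 0.004]
contact_force: [-0.5, -0.8, 0.3]
finger_gap: 0.0078
gripper_force: 0.0
```

>>> play_rows([
  {"delta_pos": [0.76,-0.23,0],"turn": 0,"gripper": -0.82},
  {"delta_pos": [0.76,-0.23,0],"turn": 0,"gripper": -0.82},
  {"delta_pos": [0.76,-0.23,0],"turn": 0,"gripper": -0.82},
  {"delta_pos": [0.76,-0.23,0],"turn": 0,"gripper": -0.82},
  {"delta_pos": [0.76,-0.23,0],"turn": 0,"gripper": -0.82},
  {"delta_pos": [0.76,-0.23,0],"turn": 0,"gripper": -0.82},
  {"delta_pos": [0.76,-0.23,0],"turn": 0,"gripper": -0.82},
  {"delta_pos": [0.76,-0.23,0],"turn": 0,"gripper": -0.82},
  {"delta_pos": [0.76,-0.23,0],"turn": 0,"gripper": -0.82},
  {"delta_pos": [0.76,-0.23,0],"turn": 0,"gripper": -0.82},
  {"delta_pos": [0.76,-0.23,0],"turn": 0,"gripper": -0.82},
  {"delta_pos": [0.76,-0.23,0],"turn": 0,"gripper": -0.82},
  {"delta_pos": [0.3,-0.1,0],"turn": 0,"gripper": -0.82},
  {"delta_pos": [0,0,0],"turn": 0,"gripper": -0.82},
])

```text
clock: 10.08
tcp_pos: [0.4484, 0.2735, 0.1074]
eef_rot: [0.457, 3.108, 0.0]
contact_force: [-0.8, -0.3, 0.4]
finger_gap: 0.0081
gripper_force: 0.0
```

```bash
cat >> h.py <<'E'
def slices(c,lo=.0,hi=.2):
    W=cloud(c);hsv=cv2.cvtColor(c["image"],cv2.COLOR_BGR2HSV)
    H,S,V=[hsv[...,i].astype(int) for i in range(3)];z=W[...,2]
    o=(H<22)&(S>130)&(V>60)&(z>lo)&(z<hi)&(W[...,0]>.3)&(W[...,1]>.15)&(W[...,1]<.55)
    n,l,s,k=cv2.connectedComponentsWithStats(o.astype(np.uint8))
    for i in range(1,n):
        if s[i,4]>12:
            p=W[l==i];print(k[i].round(),s[i,4],((np.nanmin(p,0)+np.nanmax(p,0))/2*1000).round(1),((np.nanmax(p,0)-np.nanmin(p,0))*1000).round())
E
python3 - <<'E'
from h import *
slices(arm.camera("top"))
E
```

```text
[334. 147.] 18 [512.1 286.1 112.7] [ 42.  32. 174.]
[287. 200.] 51 [405.1 379.4 117.4] [20. 16.  7.]
[239. 211.] 277 [385.9 473.3 128.9] [37. 36. 51.]
```

>>> play_rows([
  {"delta_pos": [0,0,2.5],"turn": 0,"gripper": -0.82},
  {"delta_pos": [0,0,3],"turn": 0,"gripper": -0.82},
  {"delta_pos": [-3.2,2.8,0],"turn": -0.1,"gripper": -0.82},
  {"delta_pos": [-3,2.8,0],"turn": -0.1,"gripper": -0.82},
  {"delta_pos": [-3,2.9,0],"turn": -0.1,"gripper": -0.82},
  {"delta_pos": [0,0,0],"turn": -0.09,"gripper": -0.82},
  {"delta_pos": [0,0,0],"turn": 0,"gripper": -0.82},
])

```text
clock: 10.72
tcp_pos: [0.3946, 0.3322, 0.1575]
eef_rot: [-0.929, -2.921, -0.047]
contact_force: [0.3, -0.1, 0.2]
finger_gap: 0.008
gripper_force: 0.0
```

```bash
python3 - <<'E'
from h import *
c=arm.camera("side");slices(c);print();slices(arm.camera("top"))
E
```

```text
[288. 176.] 284 [402.1 343.3 113.6] [45. 88. 15.]
[274. 203.] 357 [395.  454.4 128.1] [55. 77. 45.]

[239. 211.] 279 [385.9 473.3 129.6] [37. 36. 50.]
```

>>> play_rows([
  {"delta_pos": [0,0,0],"turn": 0,"gripper": -0.82},
  {"delta_pos": [0,0,0],"turn": 0,"gripper": -0.82},
])

```text
clock: 10.98
tcp_pos: [0.3942, 0.3316, 0.1575]
eef_rot: [-0.927, -2.923, -0.045]
contact_force: [0.2, 0.0, -0.3]
finger_gap: 0.0079
gripper_force: 0.0
```

```bash
python3 - <<'E'
from h import *
c=arm.camera("side");slices(c);cv2.imwrite("pics/side3.png",cv2.resize(c["image"][100:260,170:370],None,fx=3.5,fy=3.5))
E
```

```text
[288. 176.] 284 [401.5 343.2 113.5] [44. 88. 14.]
[274. 203.] 352 [394.6 456.4 128.7] [53. 75. 45.]
```

View pics/side3.png

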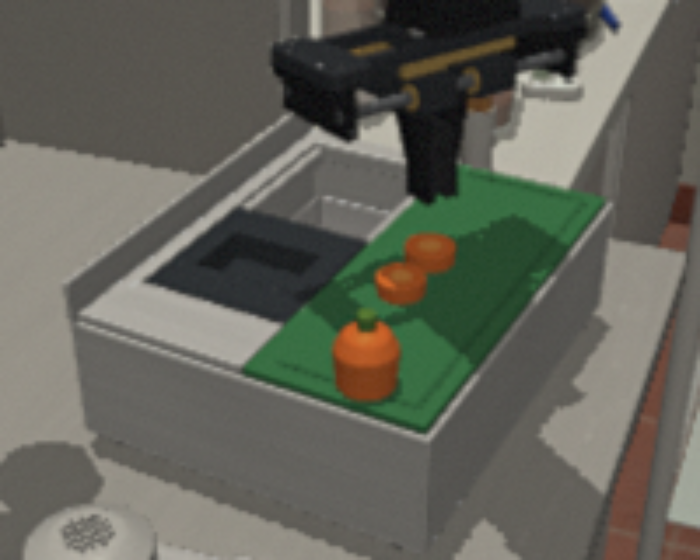

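Slices A and B are in the pan, and C (430,250) and D (400,280) are untouched. The arm stopped short of its target with a slight tilt, so I'll check the joints.

```bash
python3 - <<'E'
from h import *
s=arm.get_state();print(s["joints"].round(3),s["tcp_pos"],s["eef_rot"])
from scipy.spatial.transform import Rotation as R
print(R.from_rotvec(s["eef_rot"]).as_matrix().round(3))
E
```

```text
[ 0.964  0.268 -0.307 -0.096 -0.991 -3.096] [0.39421989 0.33164438 0.15750221] [-0.92719156 -2.92288352 -0.04552056]
[[-0.815  0.577 -0.062]
 [ 0.574  0.817  0.051]
 [ 0.08   0.006 -0.997]]
```

J6 is at its limit, so I'll flip the tool by a half turn for the same rake.

>>> play_rows([
  {"delta_pos": [0,0,0.3],"turn": 0.123,"gripper": -0.82},
  {"delta_pos": [0,0,0.3],"turn": 0.123,"gripper": -0.82},
  {"delta_pos": [0,0,0.3],"turn": 0.123,"gripper": -0.82},
  {"delta_pos": [0,0,0.3],"turn": 0.123,"gripper": -0.82},
  {"delta_pos": [0,0,0.3],"turn": 0.123,"gripper": -0.82},
  {"delta_pos": [0,0,0],"turn": 0.123,"gripper": -0.82},
  {"delta_pos": [0,0,0],"turn": 0.123,"gripper": -0.82},
  {"delta_pos": [0,0,0],"turn": 0.123,"gripper": -0.82},
  {"delta_pos": [0,0,0],"turn": 0.123,"gripper": -0.82},
  {"delta_pos": [0,0,0],"turn": 0.123,"gripper": -0.82},
  {"delta_pos": [0,0,0],"turn": 0.123,"gripper": -0.82},
  {"delta_pos": [0,0,0],"turn": 0.123,"gripper": -0.82},
  {"delta_pos": [0,0,0],"turn": 0.123,"gripper": -0.82},
  {"delta_pos": [0,0,0],"turn": 0.123,"gripper": -0.82},
  {"delta_pos": [0,0,0],"turn": 0.123,"gripper": -0.82},
  {"delta_pos": [0,0,0],"turn": 0.123,"gripper": -0.82},
  {"delta_pos": [0,0,0],"turn": 0.123,"gripper": -0.82},
  {"delta_pos": [0,0,0],"turn": 0.123,"gripper": -0.82},
  {"delta_pos": [0,0,0],"turn": 0.123,"gripper": -0.82},
  {"delta_pos": [0,0,0],"turn": 0.123,"gripper": -0.82},
])

```text
clock: 12.7
tcp_pos: [0.3943, 0.3318, 0.1725]
eef_rot: [2.467, -1.856, 0.094]
contact_force: [0.7, -0.1, -0.2]
finger_gap: 0.0078
gripper_force: 0.0
```

>>> play_rows([
  {"delta_pos": [0,0,0],"turn": 0.123,"gripper": -0.82},
  {"delta_pos": [0,0,0],"turn": 0.123,"gripper": -0.82},
  {"delta_pos": [0,0,0],"turn": 0.123,"gripper": -0.82},
  {"delta_pos": [0,0,0],"turn": 0.123,"gripper": -0.82},
  {"delta_pos": [0,0,0],"turn": 0.123,"gripper": -0.82},
  {"delta_pos": [0,0,0],"turn": 0,"gripper": -0.82},
])

```text
clock: 13.2
tcp_pos: [0.3941, 0.3315, 0.1726]
eef_rot: [2.93, -1.034, 0.115]
contact_force: [0.4, -0.2, 0.5]
finger_gap: 0.0076
gripper_force: 0.0
```

```bash
python3 - <<'E'
from h import *
s=arm.get_state();print(s["joints"].round(3),s["tcp_pos"],s["eef_rot"])
from scipy.spatial.transform import Rotation as R
print(R.from_rotvec(s["eef_rot"]).as_matrix().round(3))
slices(arm.camera("top"))
E
```

```text
[ 1.063  0.24  -0.376  0.095 -0.977 -0.225] [0.39408111 0.33150422 0.17256623] [ 2.92970057 -1.03436975  0.11515828]
[[ 0.776 -0.628  0.059]
 [-0.626 -0.778 -0.055]
 [ 0.081  0.006 -0.997]]
[337. 153.] 165 [516.5 270.   27.4] [33. 31. 10.]
[356. 153.] 153 [515.2 230.7  27.7] [32. 29. 10.]
[239. 211.] 278 [385.8 473.3 129.9] [37. 37. 54.]
```

>>> play_rows([
  {"delta_pos": [-1.9,1.4,0],"turn": 0,"gripper": -0.82},
  {"delta_pos": [-1.9,1.4,0],"turn": 0,"gripper": -0.82},
  {"delta_pos": [0,0,-2.5],"turn": 0,"gripper": -0.82},
  {"delta_pos": [0,0,-2],"turn": 0,"gripper": -0.82},
  {"delta_pos": [0,0,-1.3],"turn": 0,"gripper": -0.82},
  {"delta_pos": [0,0,-0.6],"turn": 0,"gripper": -0.82},
  {"delta_pos": [0,0,0],"turn": 0,"gripper": -0.82},
])

```text
clock: 13.83
tcp_pos: [0.3562, 0.3593, 0.1074]
eef_rot: [2.925, -1.04, 0.115]
contact_force: [-0.4, -0.2, 0.4]
finger_gap: 0.0078
gripper_force: 0.0
```

>>> play_rows([
  {"delta_pos": [0.64,-0.52,0],"turn": 0,"gripper": -0.82},
  {"delta_pos": [0.64,-0.52,0],"turn": 0,"gripper": -0.82},
  {"delta_pos": [0.64,-0.52,0],"turn": 0,"gripper": -0.82},
  {"delta_pos": [0.64,-0.52,0],"turn": 0,"gripper": -0.82},
  {"delta_pos": [0.64,-0.52,0],"turn": 0,"gripper": -0.82},
  {"delta_pos": [0.64,-0.52,0],"turn": 0,"gripper": -0.82},
  {"delta_pos": [0.64,-0.52,0],"turn": 0,"gripper": -0.82},
  {"delta_pos": [0.64,-0.52,0],"turn": 0,"gripper": -0.82},
  {"delta_pos": [0.64,-0.52,0],"turn": 0,"gripper": -0.82},
  {"delta_pos": [0.64,-0.52,0],"turn": 0,"gripper": -0.82},
  {"delta_pos": [0.64,-0.52,0],"turn": 0,"gripper": -0.82},
  {"delta_pos": [0.64,-0.52,0],"turn": 0,"gripper": -0.82},
  {"delta_pos": [0.64,-0.52,0],"turn": 0,"gripper": -0.82},
  {"delta_pos": [0.64,-0.52,0],"turn": 0,"gripper": -0.82},
  {"delta_pos": [0.2,-0.1,0],"turn": 0,"gripper": -0.82},
  {"delta_pos": [0,0,0],"turn": 0,"gripper": -0.82},
])

```text
clock: 15.17
tcp_pos: [0.4486, 0.2856, 0.1084]
eef_rot: [2.928, -1.04, 0.115]
contact_force: [-0.2, 0.0, 0.3]
finger_gap: 0.0083
gripper_force: 0.0
```

```bash
python3 - <<'E'
from h import *
c=arm.camera("side");slices(c);print();slices(arm.camera("top"))
E
```

```text
[284. 180.] 150 [405.1 363.3 113.9] [38. 47. 15.]
[274. 203.] 355 [394.3 457.4 127.8] [54. 71. 44.]

[289. 201.] 109 [403.6 376.4 112.8] [29. 22. 18.]
[239. 211.] 277 [386.  473.3 128.1] [37. 36. 52.]
```

>>> play_rows([
  {"delta_pos": [0,0,2.6],"turn": 0,"gripper": -0.68},
  {"delta_pos": [0,0,2.6],"turn": 0,"gripper": -0.68},
  {"delta_pos": [-1.75,3.15,0],"turn": -0.1,"gripper": -0.68},
  {"delta_pos": [-1.75,3.15,0],"turn": -0.1,"gripper": -0.68},
  {"delta_pos": [-1.75,3.15,0],"turn": -0.1,"gripper": -0.68},
  {"delta_pos": [-1.7,3.2,0],"turn": -0.1,"gripper": -0.68},
  {"delta_pos": [0,0,0],"turn": 0,"gripper": -0.68},
  {"delta_pos": [0,0,0],"turn": 0,"gripper": -0.68},
])

```text
clock: 15.93
tcp_pos: [0.3773, 0.4143, 0.1602]
eef_rot: [2.655, -1.587, 0.102]
contact_force: [-0.0, -0.7, 0.3]
finger_gap: 0.014
gripper_force: 0.0
```

```bash
python3 - <<'E'
from h import *
c=arm.camera("side");slices(c);print();slices(arm.camera("top"));print(arm.get_state()["joints"].round(2))
E
```

```text
[284. 181.] 141 [401.9 393.2 134.9] [45. 78. 58.]
[274. 203.] 359 [389.8 477.2 127.2] [45. 31. 43.]

[337. 152.] 165 [516.2 270.1  28. ] [34. 31.  9.]
[356. 153.] 148 [514.9 230.6  28.7] [31. 29.  9.]
[328. 174.] 150 [471.5 290.2  28.3] [26. 30.  9.]
[293. 203.] 141 [400.2 370.5 113.5] [30. 25. 18.]
[ 1.15  0.35 -0.25  0.07 -1.03 -0.7 ]
```

>>> play_rows([
  {"delta_pos": [0,0,-2.4],"turn": 0,"gripper": -0.68},
  {"delta_pos": [0,0,-1.6],"turn": 0,"gripper": -0.68},
  {"delta_pos": [0,0,-0.9],"turn": 0,"gripper": -0.68},
  {"delta_pos": [0,0,-0.3],"turn": 0,"gripper": -0.68},
  {"delta_pos": [0.41,-0.77,0],"turn": 0,"gripper": -0.68},
  {"delta_pos": [0.41,-0.77,0],"turn": 0,"gripper": -0.68},
  {"delta_pos": [0.41,-0.77,0],"turn": 0,"gripper": -0.68},
  {"delta_pos": [0.41,-0.77,0],"turn": 0,"gripper": -0.68},
  {"delta_pos": [0.41,-0.77,0],"turn": 0,"gripper": -0.68},
  {"delta_pos": [0.41,-0.77,0],"turn": 0,"gripper": -0.68},
  {"delta_pos": [0.41,-0.77,0],"turn": 0,"gripper": -0.68},
  {"delta_pos": [0.41,-0.77,0],"turn": 0,"gripper": -0.68},
  {"delta_pos": [0.41,-0.77,0],"turn": 0,"gripper": -0.68},
  {"delta_pos": [0.41,-0.77,0],"turn": 0,"gripper": -0.68},
  {"delta_pos": [0,0,0],"turn": 0,"gripper": -0.68},
])

```text
clock: 17.28
tcp_pos: [0.4199, 0.334, 0.1084]
eef_rot: [2.65, -1.594, 0.102]
contact_force: [-0.7, 0.1, -0.1]
finger_gap: 0.0141
gripper_force: 0.0
```

```bash
python3 - <<'E'
from h import *
c=arm.camera("side");slices(c);print();slices(arm.camera("top"))
E
```

```text
[281. 166.] 62 [426.6 323.1 125.4] [24. 52. 39.]
[274. 203.] 358 [394.5 457.3 129.6] [54. 71. 46.]

[338. 150.] 109 [518.5 269.   28.8] [29. 28. 10.]
[356. 153.] 151 [515.2 230.5  27.8] [31. 28.  9.]
[239. 211.] 279 [385.8 473.4 130.3] [37. 37. 52.]
```

>>> play_rows([
  {"delta_pos": [0.41,-0.77,0],"turn": 0,"gripper": -0.68},
  {"delta_pos": [0.41,-0.77,0],"turn": 0,"gripper": -0.68},
  {"delta_pos": [0.41,-0.77,0],"turn": 0,"gripper": -0.68},
  {"delta_pos": [0.41,-0.77,0],"turn": 0,"gripper": -0.68},
  {"delta_pos": [0.41,-0.77,0],"turn": 0,"gripper": -0.68},
  {"delta_pos": [0.41,-0.77,0],"turn": 0,"gripper": -0.68},
  {"delta_pos": [0.41,-0.77,0],"turn": 0,"gripper": -0.68},
  {"delta_pos": [0,0,0],"turn": 0,"gripper": -0.68},
  {"delta_pos": [0,0,3],"turn": 0,"gripper": -0.68},
  {"delta_pos": [0,0,3],"turn": 0,"gripper": -1},
  {"delta_pos": [-3,0,0],"turn": 0.1,"gripper": -1},
  {"delta_pos": [-3,0,0],"turn": 0.1,"gripper": -1},
  {"delta_pos": [0,0,0],"turn": 0.1,"gripper": -1},
])

```text
clock: 18.47
tcp_pos: [0.385, 0.2805, 0.1688]
eef_rot: [2.873, -1.173, 0.11]
contact_force: [0.4, -0.2, 0.1]
finger_gap: 0.0012
gripper_force: 0.0
```

```bash
python3 - <<'E'
from h import *
c=arm.camera("side");slices(c);print();slices(arm.camera("top"))
cv2.imwrite("pics/side4.png",cv2.resize(c["image"][100:260,170:370],None,fx=3.5,fy=3.5))
E
```

```text
[274. 203.] 356 [394.6 457.5 128.1] [54. 71. 45.]

[337. 152.] 164 [516.6 269.9  28.3] [33. 31.  9.]
[356. 153.] 150 [514.7 230.5  28. ] [32. 29. 10.]
[239. 211.] 276 [385.8 473.2 128.7] [37. 36. 54.]
```

View pics/side4.png

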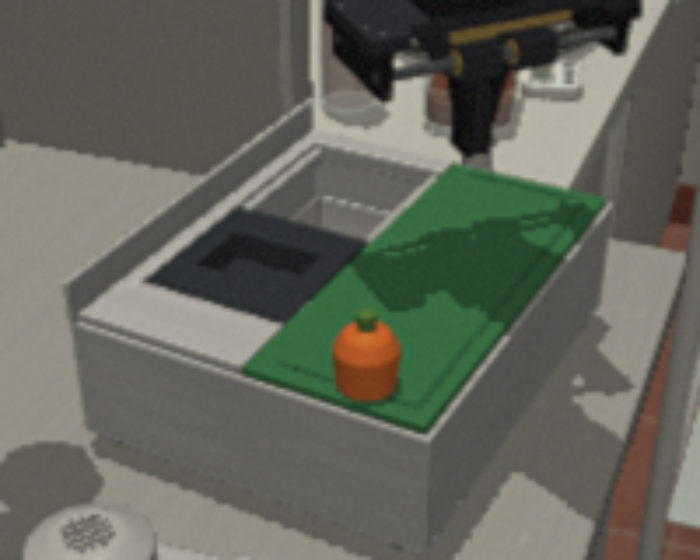

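The board is clear apart from the carrot top, which still stands at (365,360). Now I'll go above the recess and check the pan before shutting it.

>>> play_rows([
  {"delta_pos": [0,1.4,0],"turn": 0.11,"gripper": -1},
  {"delta_pos": [0,1.4,0],"turn": 0.11,"gripper": -1},
  {"delta_pos": [3,1.5,0],"turn": 0.11,"gripper": -1},
  {"delta_pos": [3,1.5,0],"turn": 0.11,"gripper": -1},
  {"delta_pos": [3,1.4,0],"turn": 0.11,"gripper": -1},
  {"delta_pos": [3.3,1.4,0],"turn": 0.1,"gripper": -1},
  {"delta_pos": [0,0,0],"turn": 0,"gripper": -1},
  {"delta_pos": [0,0,0],"turn": 0,"gripper": -1},
])

```text
clock: 19.23
tcp_pos: [0.513, 0.3677, 0.1668]
eef_rot: [3.119, -0.213, 0.123]
contact_force: [0.1, -0.1, -0.4]
finger_gap: 0.0004
gripper_force: 0.0
```

```bash
python3 - <<'E'
from h import *
c=arm.camera("top");slices(c)
s=arm.get_state();print(s["joints"].round(2))
cv2.imwrite("pics/top4.png",cv2.resize(c["image"][100:265,220:420],None,fx=3,fy=3))
E
```

```text
[357. 153.] 117 [514.9 227.1  28.5] [31. 23. 11.]
[328. 174.] 156 [471.5 294.9  64.4] [27. 40. 82.]
[356. 177.] 111 [462.6 231.6  28.7] [23. 28.  9.]
[ 0.91  0.41 -0.13  0.09 -1.    0.48]
```

View pics/top4.png

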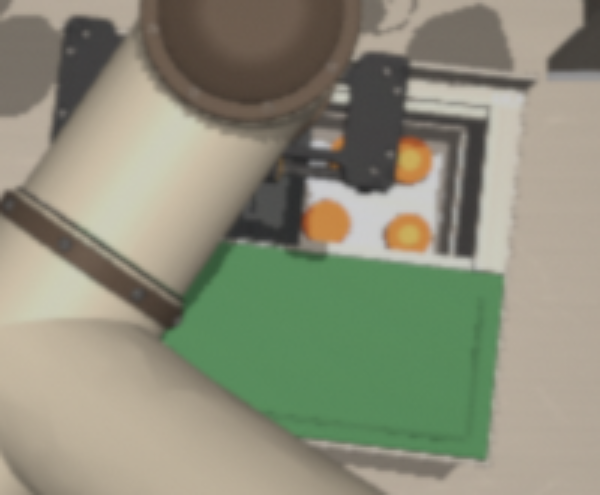

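All four slices lie flat in the right pan, at crop (410,160), (340,150, partly hidden), (327,222) and (408,235). Now I'll descend into the recess and slide the cover shut.

>>> play_rows([
  {"delta_pos": [-0.4,0,-2.5],"turn": 0,"gripper": -1},
  {"delta_pos": [0,0,-2],"turn": 0,"gripper": -1},
  {"delta_pos": [0,0,-1.2],"turn": 0,"gripper": -1},
  {"delta_pos": [0,0,-1],"turn": 0,"gripper": -1},
  {"delta_pos": [0,0,-0.7],"turn": 0,"gripper": -1},
  {"delta_pos": [0,0,0],"turn": 0,"gripper": -1},
  {"delta_pos": [-0.1,-0.8,0],"turn": 0,"gripper": -1},
  {"delta_pos": [-0.1,-0.8,0],"turn": 0,"gripper": -1},
  {"delta_pos": [-0.1,-0.8,0],"turn": 0,"gripper": -1},
  {"delta_pos": [0,0,0],"turn": 0,"gripper": -1},
])

```text
clock: 20.12
tcp_pos: [0.5041, 0.3421, 0.0954]
eef_rot: [3.122, -0.208, 0.125]
contact_force: [0.2, -1.1, -0.1]
finger_gap: 0.0004
gripper_force: 0.0
```

>>> play_rows([
  {"delta_pos": [-0.1,-0.8,-0.3],"turn": 0,"gripper": -1},
  {"delta_pos": [-0.1,-0.8,0],"turn": 0,"gripper": -1},
  {"delta_pos": [-0.1,-0.8,0],"turn": 0,"gripper": -1},
  {"delta_pos": [-0.1,-0.8,0],"turn": 0,"gripper": -1},
  {"delta_pos": [-0.1,-0.8,0],"turn": 0,"gripper": -1},
  {"delta_pos": [-0.1,-0.8,0],"turn": 0,"gripper": -1},
  {"delta_pos": [-0.1,-0.8,0],"turn": 0,"gripper": -1},
  {"delta_pos": [-0.1,-0.8,0],"turn": 0,"gripper": -1},
  {"delta_pos": [-0.1,-0.8,0],"turn": 0,"gripper": -1},
  {"delta_pos": [-0.1,-0.8,0],"turn": 0,"gripper": -1},
  {"delta_pos": [-0.1,-0.8,0],"turn": 0,"gripper": -1},
  {"delta_pos": [0,0,0],"turn": 0,"gripper": -1},
])

```text
clock: 21.12
tcp_pos: [0.4921, 0.2533, 0.091]
eef_rot: [3.119, -0.208, 0.121]
contact_force: [-0.5, 0.1, 0.6]
finger_gap: 0.0006
gripper_force: 0.0
```

>>> play_rows([
  {"delta_pos": [-0.1,-0.4,0],"turn": 0,"gripper": -1},
  {"delta_pos": [0,-0.3,0],"turn": 0,"gripper": -1},
  {"delta_pos": [0,-0.3,0],"turn": 0,"gripper": -1},
  {"delta_pos": [0,-0.2,0],"turn": 0,"gripper": -1},
  {"delta_pos": [0,0,0],"turn": 0,"gripper": -1},
])

```text
clock: 21.53
tcp_pos: [0.4919, 0.243, 0.0912]
eef_rot: [3.12, -0.206, 0.124]
contact_force: [0.8, -0.7, 0.1]
finger_gap: 0.0001
gripper_force: 0.0
```

>>> play_rows([
  {"delta_pos": [0,-0.3,0],"turn": 0,"gripper": -1},
  {"delta_pos": [0,-0.3,0],"turn": 0,"gripper": -1},
  {"delta_pos": [0,0,0],"turn": 0,"gripper": -1},
])

```text
clock: 21.78
tcp_pos: [0.4924, 0.2384, 0.0915]
eef_rot: [3.123, -0.206, 0.126]
contact_force: [-1.1, 4.5, -1.7]
finger_gap: 0.0005
gripper_force: 2.1
```

>>> play_rows([
  {"delta_pos": [0,-0.3,0],"turn": 0,"gripper": -1},
  {"delta_pos": [0,-0.3,0],"turn": 0,"gripper": -1},
  {"delta_pos": [0,0,0],"turn": 0,"gripper": -1},
])

```text
clock: 22.03
tcp_pos: [0.4926, 0.2381, 0.0916]
eef_rot: [-3.13, 0.206, -0.131]
contact_force: [-9.5, 21.5, -5.6]
finger_gap: 0.0005
gripper_force: 10.0
```

The cover is at its stop. I'll back off, lift and check.

>>> play_rows([
  {"delta_pos": [0.2,0.8,0],"turn": 0,"gripper": -1},
  {"delta_pos": [0,0.4,0],"turn": 0,"gripper": -1},
  {"delta_pos": [0,0,0],"turn": 0,"gripper": -1},
  {"delta_pos": [0,0,2.5],"turn": 0,"gripper": -1},
  {"delta_pos": [0,0,4],"turn": 0,"gripper": -1},
  {"delta_pos": [0,0,4],"turn": 0,"gripper": -1},
  {"delta_pos": [-4,0,0],"turn": 0,"gripper": -1},
  {"delta_pos": [-4,0,0],"turn": 0,"gripper": -1},
  {"delta_pos": [-4,0,0],"turn": 0,"gripper": -1},
  {"delta_pos": [0,0,0],"turn": 0,"gripper": -1},
  {"delta_pos": [0,0,0],"turn": 0,"gripper": -1},
])

```text
clock: 22.95
tcp_pos: [0.3728, 0.2425, 0.1969]
eef_rot: [3.121, -0.202, 0.126]
contact_force: [-0.5, -0.2, -0.0]
finger_gap: 0.0004
gripper_force: 0.0
```

```bash
python3 - <<'E'
from h import *
c=arm.camera("top");W=cloud(c);slices(c)
for row in (145,165): print(row,[(u,*np.nan_to_num(W[row,u]*1000).round().astype(int).tolist()) for u in list(range(312,326,2))+list(range(366,386,2))])
cv2.imwrite("pics/top5.png",cv2.resize(c["image"][90:275,130:430],None,fx=2.6,fy=2.6))
E
```

```text
[282. 147.] 131 [530.7 388.5  30.8] [29. 26. 20.]
[294. 160.] 80 [498.9 361.9  33.5] [20. 32. 11.]
[239. 211.] 278 [385.8 473.3 131.6] [37. 37. 53.]
145 [(312, 536, 323, 15), (314, 535, 318, 16), (316, 535, 314, 18), (318, 530, 312, 45), (320, 526, 310, 63), (322, 518, 310, 104), (324, 518, 306, 104), (366, 517, 223, 106), (368, 517, 219, 105), (370, 517, 215, 105), (372, 517, 211, 105), (374, 517, 207, 104), (376, 517, 203, 104), (378, 517, 199, 105), (380, 535, 174, 12), (382, 517, 191, 103), (384, 517, 187, 105)]
165 [(312, 491, 323, 17), (314, 491, 319, 16), (316, 486, 318, 51), (318, 488, 312, 39), (320, 478, 315, 106), (322, 478, 310, 102), (324, 478, 307, 105), (366, 477, 224, 106), (368, 477, 220, 104), (370, 477, 215, 102), (372, 477, 212, 103), (374, 477, 208, 103), (376, 477, 204, 104), (378, 491, 179, 10), (380, 477, 196, 106), (382, 477, 193, 106), (384, 477, 188, 103)]
```

View pics/top5.png

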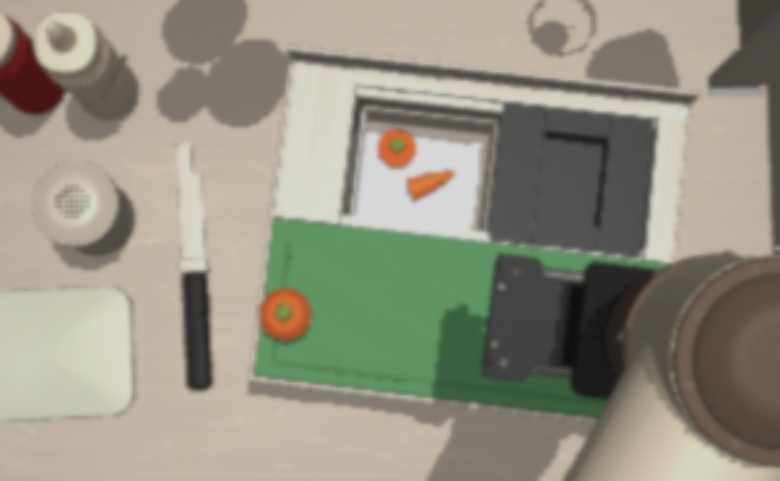

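The final view shows the cover against its right stop (crop 490–655, left edge at sy ≈ +2 mm, as expected for shut). The carrot top at (285,315), the knife and the shaker are in place.

```bash
python3 -c "
from bench import arm
print(arm.close_job())"
```

```text
the job is handed in; nothing more can be done
None
```

All four slices were swept into the right-hand pan and the cover was slid shut to its stop. The carrot top, knife and shaker are still in place, and the job was handed in at about 23 s of the 64 s allowed, with no verdict returned.

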